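# Put the ink pad away under the low stamp stand

## Robot

A 6-joint arm with a two-finger parallel gripper is mounted at the origin on a cart in front of the work surface, level with it; the furniture and walls round the work are solid. World frame = base frame: x ahead of the robot, y to its left, z up, the work surface at z = 0. Lengths are in m, angles in rad, forces in N, time in s.
With the tool pointing down it reaches from about 0.375 to 0.975 m from the base axis. Payload 3.8 kg.
Tool frame: the origin (TCP) lies at the very end of the fingers, on their centre line; the grasp point (between the pads) lies 19 mm behind it; z points along the fingers, y is the line along which they close (so a half turn about z gives the same grasp; the last joint's range is limited). The gripper opens to 85 mm and grips with 20 to 120 N. Pads are 22 mm wide; open, the fingers measure 114 mm over their backs; the gripper's body (76 mm by 85 mm) begins 54 mm behind the grasp point. The pads swing forward as they close: fully open they stand 13 mm farther back than shut.
Start: joints at [1.269, 0.264, 1.604, -0, 1.274, -0.037], TCP at [0.177, 0.651, 0.231] pointing down, gripper open.
Joint ranges: [-2.63, 2.63], [-0.94, 2.18], [0.31, 2.57], [-1.31, 4.45], [0, 2.66], [-2.55, 2.55]. Speed limits (rad/s): [2.57, 2.57, 3.14, 3.14, 3.14, 3.14].

## Interface

Orientations are given as a rotation vector (axis times angle).
In Python, from workcell import read_state, read_camera, calibration, finish_job gives the robot as it stands.
- The arm moves only by the tool step_arm, never from a script. Its argument "commands" is a list of rows, each an object of numbers: "fingers": the gripper's target within -1 to 1 (shut at 1, half-way at 0, fully open at -1); "dx", "dy", "dz": the shift along the tool's x, y, z in m; "roll": the turn about the tool's z in degrees. In form: [{"fingers": .., "dx": .., "dy": .., "dz": .., "roll": ..}, ...]. A call has 1 to 8 rows; each row is the pose to reach, as a shift and turn from the pose commanded when the call began, along the tool's axes at that moment; what a row does not reach only later rows make up. A row lasts 1/8 s, in which the tool goes at most 62.5 mm and 10.7 degrees, less where a joint would pass 70% of its speed; a pose out of reach is approached as far as the arm can. A call with a gripper value outside its range is refused whole. The fingers move at their own pace and stop on an object; "squeeze" is the grip in N (left out, the last holds). Time passes only in rows, so rows that repeat a pose let the fingers close. It gives the time, the measured TCP pose, the force, the opening and the grip force at its end, in the units of the state.
- read_state(): the state, without advancing time (a new reading comes with each control period).
- read_camera(name): name is "side" or "top" or "wrist"; returns (picture, depth): 384x512x3 uint8, blue, green, red; 384x512 float32, m along the optical axis (not along the pixel's ray), 0 where there is no reading.
- calibration(name): a dict with "intrinsics" (3x3 intrinsics, pixels), "world_to_cam" (4x4, takes a point from world to camera coordinates). Camera axes: x right, y up, looking along -z (the intrinsics and any distortion apply to the point x, -y, -z); pixel columns grow to the right and rows downward; lengths in m; the calibration is good to about 2 mm. A picture is of the moment at which its call begins: read the wrist's pose just before it. calibration takes no time and is no camera call; for the wrist camera it gives the pose at the moment of the call.
- finish_job(): hands the job in; it is judged then, once.
The state is a dict: "time": time; "q": joint angles; "joint_vel": joint speeds; "joint_torque": joint torques, N m; "tool_pos": TCP position; "tcp_rot": TCP orientation; "wrist_force": force on the tool from outside, world axes, zero at the start; "torque": the same for the moment, N m; "width": opening from 0.0 (shut) to 1.0 (fully open); "grip_force": force on a finger pad.
Only numpy, scipy, OpenCV 4.12 (cv2) and the standard library are available. Lean on these libraries where they do the work, as an engineer would, in place of code of your own. Each camera call takes 0.05 s, during which the arm holds its last target. There are 200 camera calls.

## Task

Put the ink pad away: with the fingertips, push it flat along the worktop to the mouth of the low steel stand and slide it in under the deck, gently and all the way home, so that it sits square against the stop at the back. Never lift or tip the pad, do not knock the stand, and leave the clip on the stand and everything else where it is.

Things in the scene. Friction and masses are not known exactly. Their poses are not given: they have to be found in the camera images.
- pad: closed ink pad: flat black box with red lid, 70 (its x) x 105 (its y) x 18 mm high, 0.06 to 0.14 kg, loose on the worktop nearer the robot than the stand. Lid stays shut; black lower part up to 10 mm, lid from 12 to 18 mm, straight sides. Origin: centre of its underside, z up. Its long sides are at x = +35 and -35 mm; the +x side goes in first
- stand: low steel bridge fixed to the worktop, 66 mm deep (x), 137 wide (y; 167 with its 4 mm high foot flanges), deck top 28 mm high, rear edge 32. Origin: centre of its underside; x points from the mouth inward. Below the deck a bay, open only in front: 121 mm between cheeks, 22 mm headroom, the worktop is its floor. With the pad home its origin is at x = -8 mm and its near side sticks 10 mm out
- stand_mouth (a point): middle of the bay's mouth, in the plane of the stand's front edge (stand x = -33 mm, y = 0), 11 mm above the worktop
- stand_stop (a point): middle of the front face of the stop bar that closes the bay at the back (stand x = +27 mm, y = 0), 11 mm above the worktop
- clip: small black bag clip, 16x60x12 mm, lying on the rear half of the stand's deck; origin under its centre. A bystander, to be left alone
- stamp: wooden hand stamp, 30x45x79 mm, upright with a turned handle, to the left of the stand; origin under its centre. A bystander, to be left alone
- biscuit_a: pale shortbread cube, 32x32x23 mm, to the right of the stand; origin under its centre. A bystander, to be left alone
- biscuit_b: pale shortbread cube, 37x37x21 mm, to the right of the stand, farther back; origin under its centre. A bystander, to be left alone
- tape: roll of brown tape, 96 mm across, 48 mm high, lying flat at the left; origin under its centre. A bystander, to be left alone
- labels: roll of white labels, 69 mm across, 32 mm high, lying flat at the left; origin under its centre. A bystander, to be left alone
There are look-alikes about, which are no part of the job. What is shaped like the pad but orange or white is not meant.

How it is judged:
At the end, for the whole second after the job is handed in: The ink pad lies flat (within 0.05 rad, not raised) and still in the bay, no more than 4 mm short of the stop, within 15 mm of the bay's centre line sideways and square to the stand within 0.08 rad; the clip on the deck is within 20 mm of where it was (x of pad in the frame of stand between -0.012 and 0 m and y of pad in the frame of stand between -0.015 and 0.015 m and angle between the x axis of pad and the x axis of stand, either way round below 0.08 rad and angle between pad's own z axis and vertical below 0.05 rad and height (world z) of pad below 0.004 m and linear speed of pad below 0.01 m/s and distance of clip from where it was at the start of the episode below 0.02 m); the robot touches nothing.
It fails at once if the ink pad is lifted more than 8 mm (height (world z) of pad above 0.008 m).
It fails at once if the ink pad is tipped by more than 0.15 rad (angle between pad's own z axis and vertical above 0.15 rad).
It fails at once if the ink pad is rammed into the stand with more than 60 N (contact force between pad and stand above 60 N).
It fails at once if the robot knocks the stand with more than 20 N (contact force between any of the fingers, the arm and stand above 20 N).
It fails at once if a bystander is moved more than 20 mm (distance of any of clip, stamp, biscuit_a, biscuit_b, tape, labels from where it was at the start of the episode above 0.02 m).
It also fails if it takes over 58 s, if anything falls off the work surface, if the arm or the gripper's body presses on something with over 40 N, if the wrist force passes 120 N, or if a joint passes its speed limit or range.

## Working session

There is one attempt and no reset: what is moved stays moved. The work goes in short steps, Python scripts to look and compute and a tool call to move; the robot and the scene stay as the last step left them, time stands still between calls to the robot, and variables do not carry over. Pictures are saved under pics/ and viewed, at most 10 in all, crops included, and the job is handed in when it is done.

Besides the shell and the picture viewer there is one more tool, called as name([rows], argument=value, ...), one row to a line, values as JSON. step_arm: Moves the arm, as the interface text tells. Its arguments: {"type":"object","properties":{"commands":{"type":"array","items":{"type":"object","properties":{"fingers":{"type":"number"},"dx":{"type":"number"},"dy":{"type":"number"},"dz":{"type":"number"},"roll":{"type":"number"}}}},"squeeze":{"type":"number"}},"required":["commands"]}

```bash
mkdir -p pics
cat > h.py <<'E'
import numpy as np,cv2
from workcell import *
def cloud(name):
    c=calibration(name);im,d=read_camera(name)
    K=np.array(c["intrinsics"]);T=np.linalg.inv(np.array(c["world_to_cam"]))
    v,u=np.indices(d.shape)
    p=np.stack([(u-K[0,2])/K[0,0]*d,-(v-K[1,2])/K[1,1]*d,-d,np.ones_like(d)],-1)@T.T
    p[d==0]=np.nan
    return im,d,p[...,:3]
E
python3 - <<'E'
from h import *
s=read_state();print(s)
c=calibration("top");print(c)
a,_,p=cloud("top");np.save("top.npy",p);cv2.imwrite("top.png",a)
b,_,p2=cloud("side");np.save("side.npy",p2);cv2.imwrite("side.png",b)
cv2.imwrite("pics/a.png",cv2.resize(a,(800,600)));cv2.imwrite("pics/b.png",b)
E
```

```text
{'time': 0.0, 'q': array([ 1.26911268e+00,  2.64772479e-01,  1.60542726e+00, -2.42059578e-05,
        1.27371323e+00, -3.68799479e-02]), 'joint_vel': array([ 0.0014746 ,  0.00082763,  0.00128817, -0.00072583, -0.00088022,
       -0.00106835]), 'joint_torque': array([ 9.63641869e-04, -5.15109444e+01, -3.67310429e+01, -9.28027362e-05,
        1.31993688e-02,  3.06406480e-05]), 'tool_pos': array([0.1764303 , 0.65074338, 0.22992026]), 'tcp_rot': array([-0.41467851, -3.11373095,  0.00359836]), 'wrist_force': array([ 0.21059207, -0.33607884, -0.60080692]), 'torque': array([-0.01366668,  0.01962902, -0.04525315]), 'grip_force': 0.0, 'width': 1.001178078997564}
{'intrinsics': array([[402.23442173,   0.        , 248.38398273],
       [  0.        , 402.23442173, 193.26603879],
       [  0.        ,   0.        ,   1.        ]]), 'world_to_cam': array([[ 0.0075213 , -0.99994978,  0.00662303,  0.28069627],
       [ 0.99350708,  0.00822441,  0.11347263, -0.63265457],
       [-0.1135214 ,  0.00572656,  0.99351905, -1.13346857],
       [ 0.        ,  0.        ,  0.        ,  1.        ]])}
```

View pics/a.png

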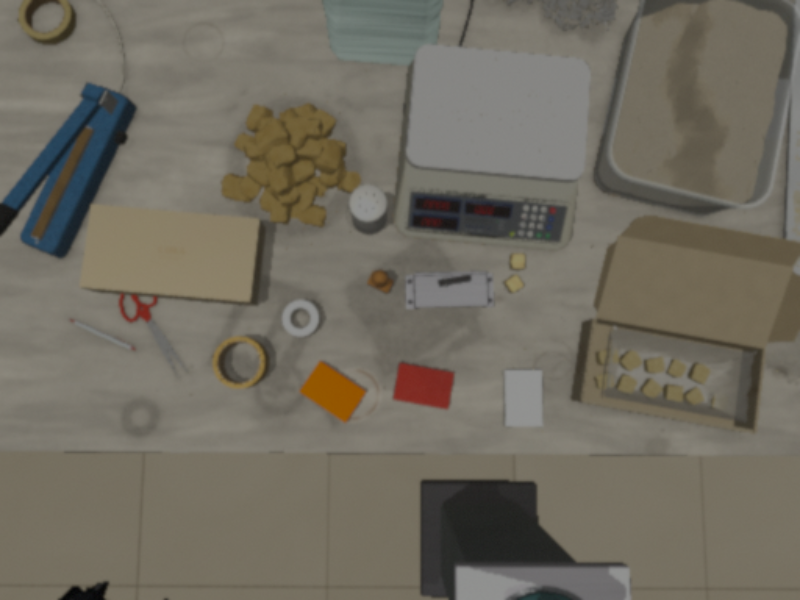

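View pics/b.png

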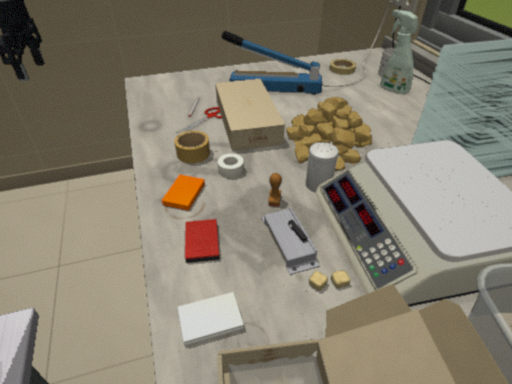

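The top view shows the red pad at about (424,385) and the stand at (450,290) with the clip on its deck. The orange (333,390) and white (523,397) look-alikes sit either side of the pad. Next I'll measure the poses.

Run:
```python
from h import *
p=np.load("top.npy");im=cv2.imread("top.png")
hsv=cv2.cvtColor(im,cv2.COLOR_BGR2HSV)
def fit(m,n):
    P=p[m];P=P[~np.isnan(P).any(1)]
    r=cv2.minAreaRect((P[:,:2]*1000).astype(np.float32))
    print(n,len(P),"rect",np.round(r[0],1),np.round(r[1],1),round(r[2],2),"mean",np.round(P.mean(0)*1000,1),"zpct",np.round(np.percentile(P[:,2],[5,50,95])*1000,1))
v,u=np.indices(im.shape[:2]);U=u*800/512;V=v*600/384
red=((hsv[...,0]<6)|(hsv[...,0]>174))&(hsv[...,1]>140)&(abs(U-424)<45)&(abs(V-385)<35)
fit(red,"pad")
box=(abs(U-450)<60)&(abs(V-290)<32)
for lo,hi in((.02,.05),(.022,.029)):
    fit(box&(p[...,2]>lo)&(p[...,2]<hi)&(U>400),"stand")
w=(abs(U-460)<110)&(abs(V-400)<70)
print("table z",np.nanmedian(p[...,2][w]))
q=np.load("side.npy");im2=cv2.imread("side.png");h2=cv2.cvtColor(im2,cv2.COLOR_BGR2HSV);
v,u=np.indices(im2.shape[:2]);p=q
fit(((h2[...,0]<6)|(h2[...,0]>174))&(h2[...,1]>140)&(abs(u-202)<25)&(abs(v-240)<25),"pad side")
fit((abs(u-290)<32)&(abs(v-240)<34)&(p[...,2]>.02)&(p[...,2]<.05),"stand side")
top=cv2.resize(im[150:280,220:350],(780,780)[:2],interpolation=cv2.INTER_CUBIC)
cv2.imwrite("pics/c.png",cv2.resize(top,(600,600)))
```

```text
pad 797 rect [477.5 219.5] [101.5  66.3] 80.05 mean [477.6 219.7  18.1] zpct [14.6 18.1 22. ]
stand 1057 rect [657.1 146.8] [ 65.5 180.9] 0.8 mean [657.1 168.5  28.9] zpct [23.9 28.1 39.1]
stand 651 rect [656.9 147. ] [ 65.3 180.1] 0.49 mean [653.7 170.1  26.7] zpct [23.6 26.9 28.8]
table z -5.0582147230415764e-05
pad side 1196 rect [476.9 218.1] [105.7  68.3] 80.07 mean [476.3 213.4  17.7] zpct [15.7 17.8 19.4]
stand side 1597 rect [657.1 146. ] [ 66.5 183. ] 1.64 mean [656.3 159.5  28.8] zpct [25.  27.9 39.1]
```

View pics/c.png

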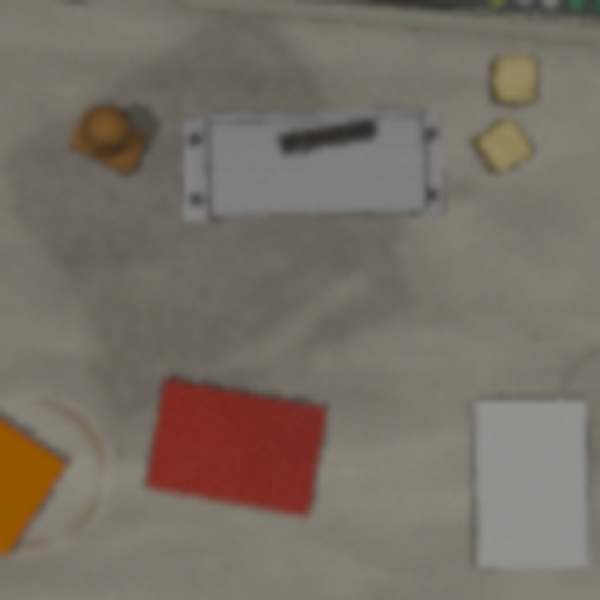

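```bash
cat >> h.py <<'E'
def rect(P):
    P=P[~np.isnan(P).any(1)]
    r=cv2.minAreaRect((P[:,:2]*1000).astype(np.float32));B=cv2.boxPoints(r)
    e=max(B[1]-B[0],B[2]-B[1],key=np.linalg.norm);e=e*np.sign(e[1])   # long axis = +y
    return np.array(r[0]),np.degrees(np.arctan2(-e[0],e[1])),sorted(r[1])
def padpose(name):
    im,d,p=cloud(name);h=cv2.cvtColor(im,cv2.COLOR_BGR2HSV)
    m=((h[...,0]<6)|(h[...,0]>174))&(h[...,1]>140)&(p[...,0]>.4)&(p[...,0]<.75)&(p[...,1]>.05)&(p[...,1]<.3)&(p[...,2]>.01)&(p[...,2]<.03)
    n,l,st,_=cv2.connectedComponentsWithStats(m.astype(np.uint8));k=1+np.argmax(st[1:,4])
    return rect(p[l==k])
E
python3 - <<'E'
from h import *
for n in("top","side"):
    p=np.load(n+".npy");im=cv2.imread(n+".png")
    m=(p[...,2]>.02)&(p[...,2]<.031)&(abs(p[...,0]-.657)<.06)&(abs(p[...,1]-.165)<.1)
    _,l,st,_=cv2.connectedComponentsWithStats(m.astype(np.uint8));k=1+np.argmax(st[1:,4])
    print(n,"stand",rect(p[l==k]));print(padpose(n))
    # front edge line: deck points min x per y bin
    P=p[l==k];b=np.arange(.105,.235,.008)
    f=[(y+.004,P[(P[:,1]>y)&(P[:,1]<y+.008),0].min()) for y in b if ((P[:,1]>y)&(P[:,1]<y+.008)).sum()>3]
    f=np.array(f);c=np.polyfit(f[:,0],f[:,1],1);print("front",np.degrees(np.arctan(-c[0])),c,P[:,1].min(),P[:,1].max())
E
```

```text
top stand (array([656.76934814, 169.02194214]), np.float32(0.658349), [65.45272064208984, 136.4327850341797])
(array([477.68463135, 219.75820923]), np.float32(-10.0796175), [66.48805236816406, 101.31541442871094])
front 2.021853581878522 [-0.03530266  0.63108254] 0.10115475691734696 0.237272870829054
side stand (array([656.48779297, 168.20666504]), np.float32(1.6362102), [66.46495819091797, 138.57937622070312])
(array([476.95385742, 217.91348267]), np.float32(-9.802577), [67.99346923828125, 106.50442504882812])
front 1.767054041415321 [-0.03085069  0.62911653] 0.09843927312861062 0.23725668581306758
```

```bash
cat >> h.py <<'E'
from scipy.spatial.transform import Rotation as R
def go(x,y,z,yaw):  # world mm, yaw deg of the tool's y line; prints mm/deg in tool axes
    s=read_state();M=R.from_rotvec(s["tcp_rot"]).as_matrix()
    d=M.T@(np.array([x,y,z])/1000-s["tool_pos"])
    a=np.degrees(np.arctan2(M[1,1],M[0,1]))
    e=(yaw-a+90)%180-90
    print("t",s["time"],"tooly",round(a,1),"q6",round(s["q"][5],2),"x^",M[:,0].round(2),"y^",M[:,1].round(2),"| d(mm)",(d*1000).round(1),"roll",round(-e,1))
E
python3 -c "
from h import *
go(490,291,100,-10)
go(490,291,100,80)"
```

```text
t 0.2 tooly 74.8 q6 -0.04 x^ [-0.97  0.26  0.  ] y^ [ 0.26  0.97 -0.  ] | d(mm) [-396.8 -265.3  130.8] roll 84.8
t 0.2 tooly 74.8 q6 -0.04 x^ [-0.97  0.26  0.  ] y^ [ 0.26  0.97 -0.  ] | d(mm) [-396.8 -265.3  130.8] roll -5.2
```

step_arm([
  {"fingers": -0.3, "dx": -0.05, "dy": -0.033, "dz": 0.0, "roll": 10.6},
  {"fingers": -0.3, "dx": -0.1, "dy": -0.066, "dz": 0.02, "roll": 21.2},
  {"fingers": -0.3, "dx": -0.15, "dy": -0.1, "dz": 0.04, "roll": 31.8},
  {"fingers": -0.3, "dx": -0.2, "dy": -0.133, "dz": 0.06, "roll": 42.4},
  {"fingers": -0.3, "dx": -0.25, "dy": -0.166, "dz": 0.08, "roll": 53},
  {"fingers": -0.3, "dx": -0.3, "dy": -0.2, "dz": 0.09, "roll": 63.6},
  {"fingers": -0.3, "dx": -0.35, "dy": -0.233, "dz": 0.11, "roll": 74.2},
  {"fingers": -0.3, "dx": -0.397, "dy": -0.265, "dz": 0.13, "roll": 84.8},
])

```text
time: 1.2
tool_pos: [0.4916, 0.2906, 0.1012]
tcp_rot: [2.412, 2.012, 0.002]
wrist_force: [0.8, 0.3, -0.6]
width: 0.65
grip_force: 0.0
```

```bash
python3 -c "
from h import *
go(490,291,3,-10); print(read_state()['width'])"
```

```text
t 1.2 tooly -10.3 q6 0.67 x^ [0.18 0.98 0.  ] y^ [ 0.98 -0.18  0.  ] | d(mm) [ 0.1 -1.8 98.2] roll -0.3
0.6504843502889482
```

step_arm([
  {"fingers": -0.3, "dx": 0, "dy": 0, "dz": 0.04},
  {"fingers": -0.3, "dx": 0, "dy": 0, "dz": 0.075},
  {"fingers": -0.3, "dx": 0, "dy": 0, "dz": 0.09},
  {"fingers": -0.3, "dx": 0, "dy": 0, "dz": 0.097},
  {"fingers": -0.3, "dx": 0, "dy": 0, "dz": 0.097},
])

```text
invalid input
```

Run:
```python
from h import *
go(490,291,3,-10)
im,_=read_camera("side");cv2.imwrite("pics/d.png",cv2.resize(im[130:300,130:350],(792,600)))
```

```text
t 1.2 tooly -10.3 q6 0.67 x^ [0.18 0.98 0.  ] y^ [ 0.98 -0.18  0.  ] | d(mm) [ 0.1 -1.8 98.2] roll -0.3
```

View pics/d.png

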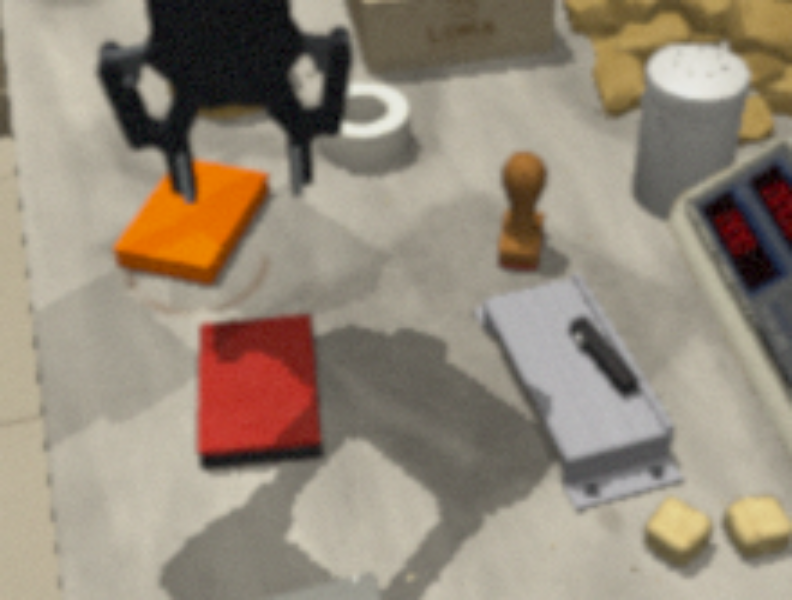

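The descent was refused, probably because I left out roll, so the fingers are still 100 mm up. The tips show at (185,195) and (300,190), between the orange box and the red pad.

step_arm([
  {"fingers": -0.3, "dx": 0, "dy": 0, "dz": 0.04, "roll": 0},
  {"fingers": -0.3, "dx": 0, "dy": 0, "dz": 0.06, "roll": 0},
])

```text
time: 1.5
tool_pos: [0.4893, 0.2907, 0.0393]
tcp_rot: [-2.407, -2.018, 0.005]
wrist_force: [-0.1, -0.9, 0.3]
width: 0.652
grip_force: 0.0
```

Run:
```python
from h import *
p=np.load("top.npy");h=cv2.cvtColor(cv2.imread("top.png"),cv2.COLOR_BGR2HSV)
m=(h[...,0]>7)&(h[...,0]<18)&(h[...,1]>220)&(p[...,0]<.6)&(p[...,2]>.008)&(p[...,2]<.03)&(p[...,1]<.5)
P=p[m];r=cv2.minAreaRect((P[:,:2]*1000).astype(np.float32));print(r,cv2.boxPoints(r),P[:,2].max())
go(490,291,3,-10)
```

```text
((465.5944519042969, 388.0173034667969), (99.30229187011719, 64.30365753173828), 56.829193115234375) [[411.51602 364.0486 ]
 [465.34097 328.8657 ]
 [519.67285 411.986  ]
 [465.84793 447.1689 ]] 0.025278780015820734
t 1.5 tooly -10.0 q6 0.67 x^ [ 0.17  0.98 -0.  ] y^ [ 0.98 -0.17 -0.  ] | d(mm) [ 0.5  0.8 36.3] roll -0.0
```

step_arm([
  {"fingers": -0.3, "dx": 0, "dy": 0, "dz": 0.02, "roll": 0},
  {"fingers": -0.3, "dx": 0, "dy": 0, "dz": 0.033, "roll": 0},
  {"fingers": -0.3, "dx": 0, "dy": 0, "dz": 0.035, "roll": 0},
  {"fingers": -0.3, "dx": -0.004, "dy": 0, "dz": 0.035, "roll": 0},
  {"fingers": -0.3, "dx": -0.008, "dy": 0, "dz": 0.035, "roll": 0},
  {"fingers": -0.3, "dx": -0.012, "dy": 0, "dz": 0.035, "roll": 0},
  {"fingers": -0.3, "dx": -0.016, "dy": 0, "dz": 0.035, "roll": 0},
  {"fingers": -0.3, "dx": -0.02, "dy": 0, "dz": 0.035, "roll": 0},
])

```text
time: 2.5
tool_pos: [0.4875, 0.2725, 0.0071]
tcp_rot: [2.406, 2.02, 0.003]
wrist_force: [0.4, 1.4, 1.7]
width: 0.653
grip_force: 0.9
```

Run:
```python
from h import *
go(490,291,3,-10);print(read_state()["tool_pos"])
for n in("top","side"):print(padpose(n))
```

```text
t 2.5 tooly -10.0 q6 0.64 x^ [0.17 0.98 0.  ] y^ [ 0.98 -0.17  0.  ] | d(mm) [18.6 -0.7  4.1] roll 0.0
[0.48748665 0.27253265 0.00708032]
(array([445.8722229 , 192.57391357]), np.float32(-0.060640283), [14.246184349060059, 34.54367446899414])
(array([474.68795776, 206.48164368]), np.float32(-9.681739), [68.01403045654297, 104.2885971069336])
```

step_arm([
  {"fingers": -0.3, "dx": -0.004, "dy": 0, "dz": 0.0, "roll": 0},
  {"fingers": -0.3, "dx": -0.009, "dy": 0, "dz": 0, "roll": 0},
  {"fingers": -0.3, "dx": -0.014, "dy": 0, "dz": 0, "roll": 0},
  {"fingers": -0.3, "dx": -0.019, "dy": 0, "dz": 0, "roll": 0},
  {"fingers": -0.3, "dx": -0.024, "dy": 0, "dz": 0, "roll": 0},
  {"fingers": -0.3, "dx": -0.029, "dy": 0, "dz": 0, "roll": 0},
  {"fingers": -0.3, "dx": -0.033, "dy": 0, "dz": 0, "roll": 0},
  {"fingers": -0.3, "dx": -0.033, "dy": 0, "dz": 0, "roll": 0},
])

```text
time: 3.6
tool_pos: [0.4805, 0.2391, 0.006]
tcp_rot: [2.406, 2.02, -0.002]
wrist_force: [0.2, -0.4, -0.9]
width: 0.653
grip_force: 0.0
```

step_arm([
  {"fingers": -0.3, "dx": 0.02, "dy": 0, "dz": 0.0, "roll": 0},
  {"fingers": -0.3, "dx": 0.02, "dy": 0, "dz": -0.04, "roll": 0},
  {"fingers": -0.3, "dx": 0.02, "dy": 0, "dz": -0.08, "roll": 0},
  {"fingers": -0.3, "dx": 0.02, "dy": -0.03, "dz": -0.08, "roll": -10},
])

```text
time: 4.1
tool_pos: [0.4597, 0.2678, 0.0909]
tcp_rot: [2.215, 2.224, 0.015]
wrist_force: [0.5, -0.2, -0.5]
width: 0.65
grip_force: 0.0
```

Run:
```python
from h import *
for n in("top","side"):print(padpose(n))
s=read_state();print(s["tool_pos"]);go(400,185,90,80)
```

```text
(array([464.60400391, 144.93663025]), np.float32(82.848404), [39.594573974609375, 65.07149505615234])
(array([468.91659546, 173.83476257]), np.float32(-9.325108), [66.8041000366211, 104.51815032958984])
[0.453209   0.2659225  0.08676312]
t 4.2 tooly 0.2 q6 0.48 x^ [-0.  1.  0.] y^ [ 1.  0. -0.] | d(mm) [-80.7 -53.5  -3.2] roll -79.8
```

step_arm([
  {"fingers": -0.3, "dx": -0.01, "dy": -0.01, "dz": 0.0, "roll": -10},
  {"fingers": -0.3, "dx": -0.02, "dy": -0.02, "dz": 0, "roll": -20},
  {"fingers": -0.3, "dx": -0.03, "dy": -0.03, "dz": 0, "roll": -30},
  {"fingers": -0.3, "dx": -0.04, "dy": -0.041, "dz": 0, "roll": -40},
  {"fingers": -0.3, "dx": -0.05, "dy": -0.041, "dz": 0, "roll": -50},
  {"fingers": -0.3, "dx": -0.06, "dy": -0.041, "dz": 0, "roll": -60},
  {"fingers": -0.3, "dx": -0.07, "dy": -0.041, "dz": 0, "roll": -70},
  {"fingers": -0.3, "dx": -0.082, "dy": -0.041, "dz": 0, "roll": -80},
])

```text
time: 5.2
tool_pos: [0.4143, 0.1829, 0.0859]
tcp_rot: [-0.266, -3.13, 0.001]
wrist_force: [0.0, -0.5, -0.5]
width: 0.649
grip_force: 0.0
```

Run:
```python
from h import *
s=read_state();print(s["tool_pos"]);go(412,184,5,80.5)
for n in("top","side"):print(padpose(n))
```

```text
[0.41430139 0.18287952 0.08590873]
t 5.2 tooly 80.3 q6 -1.04 x^ [-0.99  0.17  0.  ] y^ [ 0.17  0.99 -0.  ] | d(mm) [ 2.4  0.8 80.9] roll -0.2
(array([468.85342407, 176.4168396 ]), np.float32(-10.27163), [67.38751983642578, 100.59922790527344])
(array([469.23461914, 174.13063049]), np.float32(-9.1779175), [67.21949005126953, 106.01126098632812])
```

step_arm([
  {"fingers": -0.3, "dx": 0.002, "dy": 0, "dz": 0.04, "roll": 0},
  {"fingers": -0.3, "dx": 0.002, "dy": 0, "dz": 0.07, "roll": 0},
  {"fingers": -0.3, "dx": 0.002, "dy": 0, "dz": 0.08, "roll": 0},
  {"fingers": -0.3, "dx": -0.002, "dy": 0, "dz": 0.08, "roll": 0},
  {"fingers": -0.3, "dx": -0.006, "dy": 0, "dz": 0.08, "roll": 0},
  {"fingers": -0.3, "dx": -0.01, "dy": 0, "dz": 0.08, "roll": 0},
  {"fingers": -0.3, "dx": -0.014, "dy": 0, "dz": 0.08, "roll": 0},
  {"fingers": -0.3, "dx": -0.018, "dy": 0, "dz": 0.08, "roll": 0},
])

```text
time: 6.3
tool_pos: [0.4321, 0.1796, 0.0068]
tcp_rot: [0.273, 3.129, 0.0]
wrist_force: [-2.1, 1.3, 1.7]
width: 0.654
grip_force: 0.9
```

Run:
```python
from h import *
s=read_state();print(s["tool_pos"]);go(412,184,5,80.5)
for n in("side",):print(padpose(n))
s=read_state();t=s["tool_pos"]*1000
for f in range(9):
  a=np.radians(11.2*f/8);r=430
  print(np.round([r*np.sin(a)-49*np.cos(a)+49, r*(1-np.cos(a))-49*np.sin(a)],1),-np.degrees(a).round(1))
```

```text
[0.43211447 0.17959201 0.00678793]
t 6.3 tooly 80.0 q6 -1.06 x^ [-0.98  0.17 -0.  ] y^ [0.17 0.98 0.  ] | d(mm) [20.6  0.9  1.8] roll -0.5
(array([477.84307861, 172.13305664]), np.float32(-9.546271), [68.74219512939453, 104.43678283691406])
[0. 0.] -0.0
[10.5 -1.1] -1.4
[21.1 -1.9] -2.8
[31.6 -2.4] -4.2
[42.2 -2.7] -5.6
[52.8 -2.8] -7.0
[63.3 -2.5] -8.4
[73.9 -2.1] -9.8
[84.5 -1.3] -11.2
```

step_arm([
  {"fingers": -0.3, "dx": -0.005, "dy": -0.0005, "dz": 0, "roll": -0.7},
  {"fingers": -0.3, "dx": -0.0105, "dy": -0.0011, "dz": 0, "roll": -1.4},
  {"fingers": -0.3, "dx": -0.016, "dy": -0.0015, "dz": 0, "roll": -2.1},
  {"fingers": -0.3, "dx": -0.021, "dy": -0.0019, "dz": 0, "roll": -2.8},
  {"fingers": -0.3, "dx": -0.026, "dy": -0.0022, "dz": 0, "roll": -3.5},
  {"fingers": -0.3, "dx": -0.0315, "dy": -0.0024, "dz": 0, "roll": -4.2},
  {"fingers": -0.3, "dx": -0.037, "dy": -0.0026, "dz": 0, "roll": -4.9},
  {"fingers": -0.3, "dx": -0.042, "dy": -0.0027, "dz": 0, "roll": -5.6},
])

```text
time: 7.35
tool_pos: [0.4732, 0.1696, 0.0063]
tcp_rot: [0.119, 3.139, -0.0]
wrist_force: [-0.1, 0.6, 0.5]
width: 0.646
grip_force: 0.4
```

Run:
```python
from h import *
s=read_state();print(s["tool_pos"]);go(412,184,5,91.5)
for n in("side","side"):print(padpose(n))
```

```text
[0.47316334 0.16957756 0.006339  ]
t 7.35 tooly 85.7 q6 -1.2 x^ [-1.    0.08 -0.  ] y^ [0.08 1.   0.  ] | d(mm) [62.1  9.8  1.3] roll -5.8
(array([519.26593018, 167.2726593 ]), np.float32(-4.843324), [67.42658996582031, 105.89141845703125])
(array([519.77154541, 167.1418457 ]), np.float32(-4.447644), [67.60971069335938, 106.08650207519531])
```

step_arm([
  {"fingers": -0.3, "dx": -0.005, "dy": -0.0006, "dz": 0, "roll": -0.7},
  {"fingers": -0.3, "dx": -0.0105, "dy": -0.0012, "dz": 0, "roll": -1.5},
  {"fingers": -0.3, "dx": -0.016, "dy": -0.0016, "dz": 0, "roll": -2.2},
  {"fingers": -0.3, "dx": -0.021, "dy": -0.002, "dz": 0, "roll": -3},
  {"fingers": -0.3, "dx": -0.026, "dy": -0.0024, "dz": 0, "roll": -3.7},
  {"fingers": -0.3, "dx": -0.0315, "dy": -0.0026, "dz": 0, "roll": -4.4},
  {"fingers": -0.3, "dx": -0.037, "dy": -0.0028, "dz": 0, "roll": -5.1},
  {"fingers": -0.3, "dx": -0.042, "dy": -0.003, "dz": 0, "roll": -5.8},
])

```text
time: 8.45
tool_pos: [0.5148, 0.1634, 0.0064]
tcp_rot: [-0.04, 3.141, 0.0]
wrist_force: [-1.5, 0.4, 1.5]
width: 0.648
grip_force: 0.5
```

Run:
```python
from h import *
s=read_state();print(s["tool_pos"]);go(412,184,5,91.5)
for n in("side","side"):print(padpose(n))
a,_,p=cloud("side");cv2.imwrite("pics/e.png",cv2.resize(a[160:300,170:350],(792,600)))
```

```text
[0.51479587 0.16344183 0.00636132]
t 8.45 tooly 91.5 q6 -1.34 x^ [-1.   -0.03 -0.  ] y^ [-0.03  1.   -0.  ] | d(mm) [102.2  23.2   1.3] roll -0.0
(array([559.86798096, 165.18423462]), np.float32(1.6261537), [68.33489990234375, 104.98040008544922])
(array([561.94573975, 165.21656799]), np.float32(-0.5963877), [67.35189056396484, 106.51070404052734])
```

View pics/e.png

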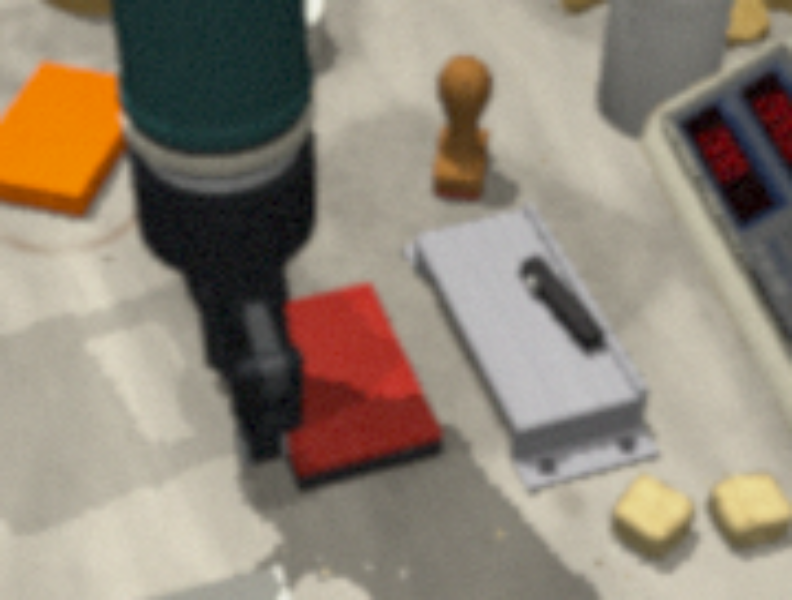

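The picture shows the pad (350,390) squarely in front of the mouth. The measured side error is under 1 mm, so I'm pushing straight in.

step_arm([
  {"fingers": -0.3, "dx": -0.005, "dy": 0, "dz": 0, "roll": 0},
  {"fingers": -0.3, "dx": -0.01, "dy": 0, "dz": 0, "roll": 0},
  {"fingers": -0.3, "dx": -0.015, "dy": 0, "dz": 0, "roll": 0},
  {"fingers": -0.3, "dx": -0.02, "dy": 0, "dz": 0, "roll": 0},
  {"fingers": -0.3, "dx": -0.025, "dy": 0, "dz": 0, "roll": 0},
  {"fingers": -0.3, "dx": -0.03, "dy": 0, "dz": 0, "roll": 0},
  {"fingers": -0.3, "dx": -0.034, "dy": 0, "dz": 0, "roll": 0},
  {"fingers": -0.3, "dx": -0.037, "dy": 0, "dz": 0, "roll": 0},
])

```text
time: 9.6
tool_pos: [0.5515, 0.1644, 0.0064]
tcp_rot: [0.039, -3.141, 0.0]
wrist_force: [-2.4, -0.2, 0.7]
width: 0.649
grip_force: 0.6
```

step_arm([
  {"fingers": -0.3, "dx": -0.003, "dy": 0, "dz": 0, "roll": 0},
  {"fingers": -0.3, "dx": -0.006, "dy": 0, "dz": 0, "roll": 0},
  {"fingers": -0.3, "dx": -0.009, "dy": 0, "dz": 0, "roll": 0},
  {"fingers": -0.3, "dx": -0.012, "dy": 0, "dz": 0, "roll": 0},
  {"fingers": -0.3, "dx": -0.015, "dy": 0, "dz": 0, "roll": 0},
])

```text
time: 10.22
tool_pos: [0.5665, 0.1648, 0.0064]
tcp_rot: [0.039, -3.141, -0.0]
wrist_force: [-1.1, -0.2, 0.6]
width: 0.65
grip_force: 0.6
```

Run:
```python
from h import *
s=read_state();print(s["tool_pos"],s["wrist_force"]);go(602,166,6,91.5)
print(padpose("side"))
a,_,p=cloud("side");cv2.imwrite("pics/f.png",cv2.resize(a[160:300,170:350],(792,600)))
```

```text
[0.5664567  0.16477844 0.00638593] [-1.09447133 -0.24055321  0.58844254]
t 10.225 tooly 91.4 q6 -1.35 x^ [-1.   -0.02  0.  ] y^ [-0.02  1.    0.  ] | d(mm) [-35.6   0.3   0.4] roll -0.1
(array([601.66247559, 166.13465881]), np.float32(1.2533661), [48.95808410644531, 105.93301391601562])
```

View pics/f.png

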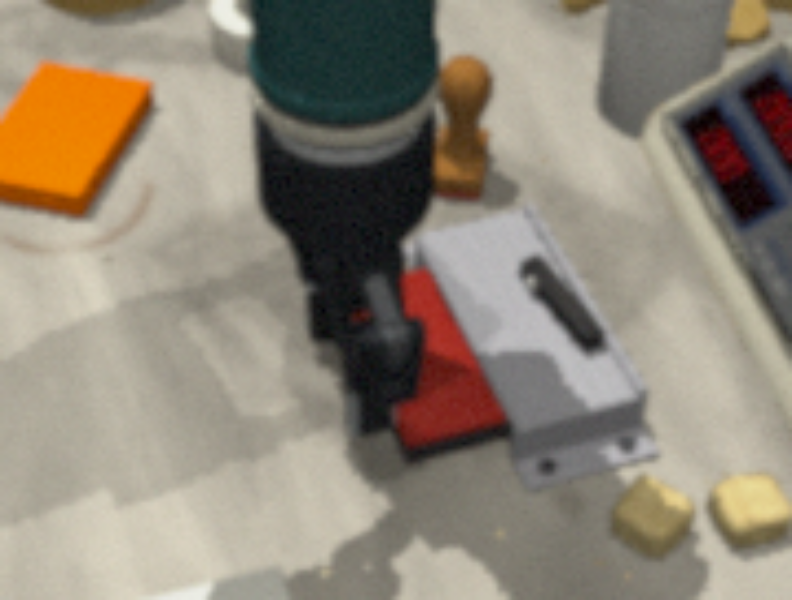

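The pad's leading edge is under the deck at about (450,360) and clear of both cheeks, and the forces stay low.

step_arm([
  {"fingers": -0.3, "dx": -0.003, "dy": 0, "dz": 0, "roll": 0},
  {"fingers": -0.3, "dx": -0.006, "dy": 0, "dz": 0, "roll": 0},
  {"fingers": -0.3, "dx": -0.009, "dy": 0, "dz": 0, "roll": 0},
  {"fingers": -0.3, "dx": -0.012, "dy": 0, "dz": 0, "roll": 0},
  {"fingers": -0.3, "dx": -0.015, "dy": 0, "dz": 0, "roll": 0},
  {"fingers": -0.3, "dx": -0.018, "dy": 0, "dz": 0, "roll": 0},
  {"fingers": -0.3, "dx": -0.021, "dy": 0, "dz": 0, "roll": 0},
  {"fingers": -0.3, "dx": -0.024, "dy": 0, "dz": 0, "roll": 0},
])

```text
time: 11.32
tool_pos: [0.5905, 0.1654, 0.0064]
tcp_rot: [-0.039, 3.141, -0.0]
wrist_force: [-1.0, 0.6, 0.4]
width: 0.652
grip_force: 0.5
```

step_arm([
  {"fingers": -0.3, "dx": -0.001, "dy": 0, "dz": 0, "roll": 0},
  {"fingers": -0.3, "dx": -0.002, "dy": 0, "dz": 0, "roll": 0},
  {"fingers": -0.3, "dx": -0.003, "dy": 0, "dz": 0, "roll": 0},
  {"fingers": -0.3, "dx": -0.004, "dy": 0, "dz": 0, "roll": 0},
  {"fingers": -0.3, "dx": -0.005, "dy": 0, "dz": 0, "roll": 0},
  {"fingers": -0.3, "dx": -0.006, "dy": 0, "dz": 0, "roll": 0},
  {"fingers": -0.3, "dx": -0.007, "dy": 0, "dz": 0, "roll": 0},
  {"fingers": -0.3, "dx": -0.008, "dy": 0, "dz": 0, "roll": 0},
])

```text
time: 12.32
tool_pos: [0.5983, 0.1656, 0.0064]
tcp_rot: [0.039, -3.141, 0.0]
wrist_force: [-2.4, -1.0, 1.6]
width: 0.646
grip_force: 1.0
```

Expected contact with the stop is at about x = 0.602, so from here I go in small steps and watch the force.

step_arm([
  {"fingers": -0.3, "dx": -0.0005, "dy": 0, "dz": 0, "roll": 0},
  {"fingers": -0.3, "dx": -0.001, "dy": 0, "dz": 0, "roll": 0},
  {"fingers": -0.3, "dx": -0.0015, "dy": 0, "dz": 0, "roll": 0},
  {"fingers": -0.3, "dx": -0.002, "dy": 0, "dz": 0, "roll": 0},
])

```text
time: 12.82
tool_pos: [0.6003, 0.1656, 0.0064]
tcp_rot: [0.039, -3.141, 0.0]
wrist_force: [-1.6, -0.5, 2.6]
width: 0.651
grip_force: 1.0
```

step_arm([
  {"fingers": -0.3, "dx": -0.0005, "dy": 0, "dz": 0, "roll": 0},
  {"fingers": -0.3, "dx": -0.001, "dy": 0, "dz": 0, "roll": 0},
])

```text
time: 13.08
tool_pos: [0.6013, 0.1656, 0.0064]
tcp_rot: [0.039, -3.141, 0.0]
wrist_force: [-3.2, 1.0, 2.0]
width: 0.648
grip_force: 1.0
```

Run:
```python
from h import *
s=read_state();print(s["tool_pos"],s["wrist_force"])
print(padpose("side"))
```

```text
[0.60132151 0.16563934 0.00639991] [-3.16761021  0.99790135  1.99889533]
(array([619.85717773, 126.31384277]), np.float32(1.2681478), [14.329540252685547, 22.978271484375])
```

step_arm([
  {"fingers": -0.3, "dx": -0.0005, "dy": 0, "dz": 0, "roll": 0},
  {"fingers": -0.3, "dx": -0.001, "dy": 0, "dz": 0, "roll": 0},
])

```text
time: 13.38
tool_pos: [0.6024, 0.1657, 0.0064]
tcp_rot: [-0.039, 3.141, -0.0]
wrist_force: [-2.4, -0.0, 1.5]
width: 0.65
grip_force: 0.9
```

step_arm([
  {"fingers": -0.3, "dx": -0.0005, "dy": 0, "dz": 0, "roll": 0},
  {"fingers": -0.3, "dx": -0.001, "dy": 0, "dz": 0, "roll": 0},
])

```text
time: 13.62
tool_pos: [0.6033, 0.1657, 0.0064]
tcp_rot: [0.039, -3.141, 0.0]
wrist_force: [-1.8, 0.7, 1.6]
width: 0.648
grip_force: 1.1
```

step_arm([
  {"fingers": -0.3, "dx": -0.0005, "dy": 0, "dz": 0, "roll": 0},
  {"fingers": -0.3, "dx": -0.001, "dy": 0, "dz": 0, "roll": 0},
])

```text
time: 13.88
tool_pos: [0.6034, 0.1657, 0.0063]
tcp_rot: [0.039, -3.139, 0.0]
wrist_force: [-5.0, 0.6, 4.4]
width: 0.65
grip_force: 2.9
```

step_arm([
  {"fingers": -0.3, "dx": -0.0005, "dy": 0, "dz": 0, "roll": 0},
  {"fingers": -0.3, "dx": -0.0005, "dy": 0, "dz": 0, "roll": 0},
])

```text
time: 14.12
tool_pos: [0.6034, 0.1656, 0.0063]
tcp_rot: [0.039, -3.138, 0.001]
wrist_force: [-6.7, -0.2, 5.4]
width: 0.651
grip_force: 3.2
```

The TCP has stopped advancing and the force is rising, so the pad is at the stop. One more small press to square it, then I back off.

step_arm([
  {"fingers": -0.3, "dx": -0.001, "dy": 0, "dz": 0, "roll": 0},
  {"fingers": -0.3, "dx": -0.001, "dy": 0, "dz": 0, "roll": 0},
])

```text
time: 14.38
tool_pos: [0.6035, 0.1656, 0.0062]
tcp_rot: [0.039, -3.137, 0.001]
wrist_force: [-8.8, -0.0, 6.8]
width: 0.65
grip_force: 4.4
```

step_arm([
  {"fingers": -0.3, "dx": 0.005, "dy": 0, "dz": 0, "roll": 0},
  {"fingers": -0.3, "dx": 0.03, "dy": 0, "dz": 0, "roll": 0},
  {"fingers": -0.3, "dx": 0.06, "dy": 0, "dz": -0.03, "roll": 0},
  {"fingers": -0.3, "dx": 0.1, "dy": 0, "dz": -0.07, "roll": 0},
  {"fingers": -0.3, "dx": 0.14, "dy": 0, "dz": -0.1, "roll": 0},
  {"fingers": -0.3, "dx": 0.17, "dy": 0, "dz": -0.12, "roll": 0},
  {"fingers": -0.3, "dx": 0.17, "dy": 0, "dz": -0.12, "roll": 0},
])

```text
time: 15.25
tool_pos: [0.4363, 0.1619, 0.1283]
tcp_rot: [-0.04, 3.136, 0.002]
wrist_force: [0.5, 0.1, -0.3]
width: 0.646
grip_force: 0.0
```

Run:
```python
from h import *
for n in("top","side"):
    im,d,p=cloud(n);h=cv2.cvtColor(im,cv2.COLOR_BGR2HSV)
    m=((h[...,0]<6)|(h[...,0]>174))&(h[...,1]>120)&(p[...,0]>.55)&(p[...,0]<.65)&(p[...,1]>.08)&(p[...,1]<.25)&(p[...,2]>.008)&(p[...,2]<.025)
    P=p[m];print(n,m.sum(),rect(P),P[:,2].mean())
    if n=="side":cv2.imwrite("pics/g.png",cv2.resize(im[160:300,170:350],(792,600)))
```

```text
top 102 (array([619.35961914, 168.56056213]), np.float32(0.41854843), [6.681209564208984, 100.9150161743164]) 0.01818303258448009
side 248 (array([619.79199219, 166.69090271]), np.float32(1.8956256), [12.98497200012207, 104.09173583984375]) 0.01734183105307691
```

View pics/g.png

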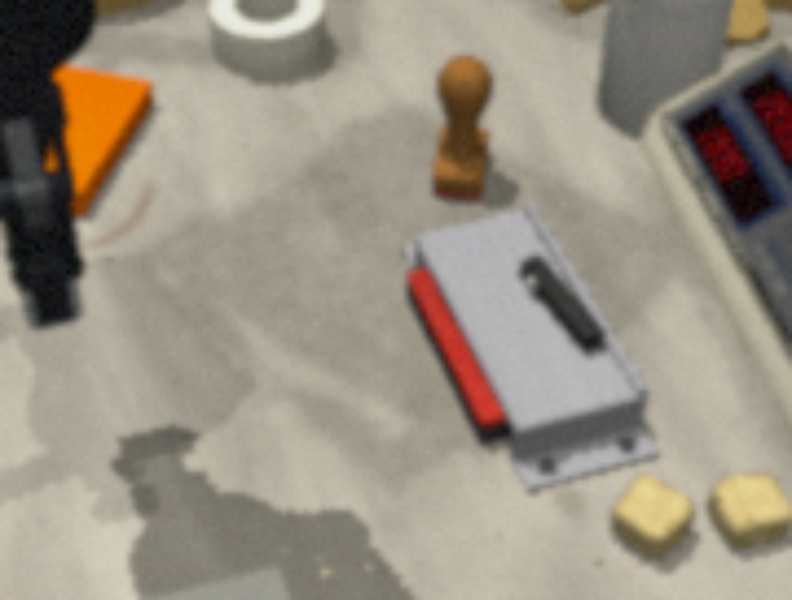

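The pad strip from (415,275) to (495,425) sticks out evenly by about 10 mm, parallel to the stand. The clip and the bystanders in view are where they were, so I'm handing in.

```bash
python3 -c "
from workcell import *
print(finish_job())"
```

```text
the job is handed in; nothing more can be done
None
```

The ink pad is slid fully under the deck, square against the stop and about centred, with the clip and the bystanders in view unmoved, and the job is handed in; no verdict came back.

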